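# Load a bead-mill carrier with a ball dispenser

### The arm

A 6-joint arm with a two-finger parallel gripper is mounted at the origin on a cart in front of the work surface, level with it; the furniture and walls round the work are solid. World frame = base frame: x ahead of the robot, y to its left, z up, the work surface at z = 0. Lengths are in mm, angles in rad, forces in N, time in s.
With the tool pointing down it reaches from about 350 to 775 mm from the base axis. Payload 5.5 kg.
Tool frame: the origin (TCP) lies on the mounting face of the last link; the fingertips stand 173 mm ahead of it and the grasp point (between the pads) lies 155 mm ahead of it; z points along the fingers, x is the direction in which the jaws open and shut, and the axes are right-handed (so a half turn about z gives the same grasp; the last joint's range is limited). The gripper opens to 85 mm and grips with 20 to 120 N. Pads are 22 mm wide; open, the fingers measure 114 mm over their backs; the gripper's body (76 mm by 85 mm) begins 54 mm behind the grasp point. The pads swing forward as they close: fully open they stand 13 mm farther back than shut.
Start: joints at [-1.301, 0.313, 0.046, 1.304, 0, 1.431], TCP at [229.091, -527.419, 404.723] pointing down, gripper open.
Joint ranges: [-2.76, 2.76], [-0.86, 1.69], [-1.03, 1.26], [-2.2, 2.34], [-1.47, 1.5], [-3.14, 3.14]. Speed limits (rad/s): [2.57, 2.57, 3.14, 3.14, 3.14, 3.14].

### API

Orientations are given as a rotation vector (axis times angle).
In Python, from rig import arm gives the robot as it stands. Calls block until the motion is done:
- arm.move_to(position, orientation): joint-space move of the TCP to a pose.
- arm.servo_line(position, orientation=None, v=150, max_force=None): straight line of the TCP; orientation=None keeps the orientation; v is the mean speed in mm/s. With max_force (N) it stops when the force on the tool has changed by that much, and returns True; else False.
- arm.set_joints(angles): joint-space move.
- arm.gripper_to(opening, force=None): finger opening in mm; force is the grip in N (None keeps the last); returns when the fingers have stopped.
- arm.hold(seconds).
- arm.solve_ik(position, orientation): joint angles nearest the present ones, or None.
- arm.sense(): the state.
- arm.snapshot(name): name is "side" or "top"; returns a dict with "color" (400x640x3 uint8, red, green, blue), "camera_matrix" (3x3 intrinsics, pixels), "R" (3x3) and "t" (3): a world point X has camera coordinates R X + t. Camera axes: x right, y down, z forward; pixel columns grow to the right and rows downward; lengths in mm; the calibration is good to about 2 mm. A picture is of the moment at which its call begins. There is no depth.
A pose or a line that the arm cannot do raises arm.PlanningError and nothing moves.
- arm.sign_off(): hands the job in, once; it reports no verdict.
Trained networks look in the newest picture that a camera, given by its name, has taken for a name from the list of things; names that differ only in an ending like _2 or _b are one class to them, and where a whole thing is asked for, a point or a joint stands for the part that bears it (a point fixed in the world has none). Each returns a list of dicts, best first, with "confidence" (0 to 1); they miss things now and then, are a little off and sometimes report something else, mostly with a low value. They report only what shows in the picture. A call takes as long as a camera call. They do not tell look-alikes from the thing itself.
- arm.find_in(camera, thing): "centre" ([x, y, z] in mm, in world coordinates, good to about 4 mm: the middle of the surface that is visible of it).
- arm.trace(camera, thing): "mask" (400x640 bool, what is visible of it).
The state is a dict: "clock": time; "qpos": joint angles; "qvel": joint speeds; "joint_torque": joint torques, N m; "ee_pos": TCP position; "eef_rot": TCP orientation; "contact_force": force on the tool from outside, world axes, zero at the start; "wrist_torque": the same for the moment, N m; "grip_width": finger opening in mm.
Only numpy, scipy, OpenCV 4.12 (cv2) and the standard library are available. Lean on these libraries where they do the work, as an engineer would, in place of code of your own. Each camera call takes 0.05 s, during which the arm holds its last target. There are 200 camera calls.

### The job

Three of the six white cups in the bead-mill carrier already hold a grinding ball; use the spring-loaded ball dispenser to put exactly one ball into each cup that is still empty. Stand the dispenser's foot on a cup's rim and press it down until it bottoms, not harder than a hand would, then lift it clear: each full press lets one ball go. Do not touch the clean balls with the fingers, leave the things standing about undisturbed, and finish with the dispenser standing upright in its dock, the spare ball still inside it.

Things in the scene. Friction and masses are not known exactly. Their poses are not given: they have to be found in the camera images.
- carrier: Aluminium carrier block, 98 x 142 x 26 mm high, fixed to the bench, with six cups in 2 rows (along its x) by 3 (along its y) at a pitch of 42 mm. Origin: centre of its underside; z up.
- cup_0: White cup standing in the carrier: outside diameter 32 mm, bore 26 mm, 30 mm deep. The cups are of several lengths with thick bottoms: a rim stands somewhere between 34 and 48 mm above the bench, to be found by touch or sight. Origin: centre of its underside, on the bench. Fixed. Empty at first or holding one ball.
- cup_1: White cup standing in the carrier: outside diameter 32 mm, bore 26 mm, 30 mm deep. The cups are of several lengths with thick bottoms: a rim stands somewhere between 34 and 48 mm above the bench, to be found by touch or sight. Origin: centre of its underside, on the bench. Fixed. Empty at first or holding one ball.
- cup_2: White cup standing in the carrier: outside diameter 32 mm, bore 26 mm, 30 mm deep. The cups are of several lengths with thick bottoms: a rim stands somewhere between 34 and 48 mm above the bench, to be found by touch or sight. Origin: centre of its underside, on the bench. Fixed. Empty at first or holding one ball.
- cup_3: White cup standing in the carrier: outside diameter 32 mm, bore 26 mm, 30 mm deep. The cups are of several lengths with thick bottoms: a rim stands somewhere between 34 and 48 mm above the bench, to be found by touch or sight. Origin: centre of its underside, on the bench. Fixed. Empty at first or holding one ball.
- cup_4: White cup standing in the carrier: outside diameter 32 mm, bore 26 mm, 30 mm deep. The cups are of several lengths with thick bottoms: a rim stands somewhere between 34 and 48 mm above the bench, to be found by touch or sight. Origin: centre of its underside, on the bench. Fixed. Empty at first or holding one ball.
- cup_5: White cup standing in the carrier: outside diameter 32 mm, bore 26 mm, 30 mm deep. The cups are of several lengths with thick bottoms: a rim stands somewhere between 34 and 48 mm above the bench, to be found by touch or sight. Origin: centre of its underside, on the bench. Fixed. Empty at first or holding one ball.
- dock: Round dark steel foot 92 mm wide and 8 mm high, fixed, with an upright aluminium ring on it (about 48 mm outside, 41 mm inside, ring top 22 mm above the bench) in which the dispenser's foot stands. Origin: centre of its underside; the dispenser's foot rests 8 mm above it.
- dispenser: Hand-held ball dispenser, 0.3 kg, 120 mm tall, standing in the dock. Origin: centre of the underside of its round foot (released); z up. Foot: rubber ring 35 mm outside, 24 mm inside, on a spring: it gives 12 mm (5 N at first, 10 N at the end), then only the rubber gives. A press beyond 10 mm drops one ball through the foot; letting it out again takes the next.
- disp_grip (a point): Middle of the dispenser's handle, 92 mm above its origin and 4 mm in front (+x): a black upright block, 24 mm in x, 26 mm wide in y, 58 to 120 mm above the origin, gripped across the dispenser's y. Axes as the dispenser's. Below it the aluminium housing, x = -53 to +17 mm, 32 mm wide, 36 to 58 mm above the origin.
- disp_mag (a point): Foot of the dispenser's clear magazine tube, 58 mm above its origin and 20 mm behind (-x): 20 mm diameter, with a black cap 22 mm wide, 118 mm above the origin at the top. The tube holds the balls; the lowest waits in the shuttle below it.
- ball_0: Steel grinding ball, 14 mm diameter, 11 g. Origin: its centre. At first in the dispenser: four balls one above the other, the lowest 47 mm above the dispenser's origin, at x = -20 mm.
- ball_1: Steel grinding ball, 14 mm diameter, 11 g. Origin: its centre. At first in the dispenser: four balls one above the other, the lowest 47 mm above the dispenser's origin, at x = -20 mm.
- ball_2: Steel grinding ball, 14 mm diameter, 11 g. Origin: its centre. At first in the dispenser: four balls one above the other, the lowest 47 mm above the dispenser's origin, at x = -20 mm.
- ball_3: Steel grinding ball, 14 mm diameter, 11 g. Origin: its centre. At first in the dispenser: four balls one above the other, the lowest 47 mm above the dispenser's origin, at x = -20 mm.
- ball_4: Steel grinding ball, 14 mm diameter, 11 g. Origin: its centre. At first in a cup.
- ball_5: Steel grinding ball, 14 mm diameter, 11 g. Origin: its centre. At first in a cup.
- ball_6: Steel grinding ball, 14 mm diameter, 11 g. Origin: its centre. At first in a cup.
- dropper_0: Brown dropper bottle, 32 x 31 x 90 mm, loose bystander. Origin: centre of its underside.
- dish_0: Petri dish, 94 mm wide, 19 mm high, loose bystander. Origin: centre of its underside.
- matchbox: Matchbox, 36 x 51 x 15 mm, loose bystander. Origin: centre of its underside.
Mind the look-alikes: they are no part of the job. What is shaped like the cup_3 but red is not meant.

How it is judged (in metres and radians):
At the end, for the whole second after the job is handed in: Each cup holds one ball lying on its floor (centre 6 to 30 mm above the cup's underside) and one ball is left in the dispenser, which stands at rest in the dock's ring, within 8 mm of its centre and 4 mm of its rest height, tilted less than 0.12 rad (horizontal distance between ball_4 and cup_0 below 0.012 m and z of ball_4 in the frame of cup_0 between 0.006 and 0.03 m and horizontal distance between ball_5 and cup_1 below 0.012 m and z of ball_5 in the frame of cup_1 between 0.006 and 0.03 m and horizontal distance between ball_6 and cup_2 below 0.012 m and z of ball_6 in the frame of cup_2 between 0.006 and 0.03 m and ((horizontal distance between ball_0 and cup_3 below 0.012 m and z of ball_0 in the frame of cup_3 between 0.006 and 0.03 m) or (horizontal distance between ball_1 and cup_3 below 0.012 m and z of ball_1 in the frame of cup_3 between 0.006 and 0.03 m) or (horizontal distance between ball_2 and cup_3 below 0.012 m and z of ball_2 in the frame of cup_3 between 0.006 and 0.03 m) or (horizontal distance between ball_3 and cup_3 below 0.012 m and z of ball_3 in the frame of cup_3 between 0.006 and 0.03 m)) and ((horizontal distance between ball_0 and cup_4 below 0.012 m and z of ball_0 in the frame of cup_4 between 0.006 and 0.03 m) or (horizontal distance between ball_1 and cup_4 below 0.012 m and z of ball_1 in the frame of cup_4 between 0.006 and 0.03 m) or (horizontal distance between ball_2 and cup_4 below 0.012 m and z of ball_2 in the frame of cup_4 between 0.006 and 0.03 m) or (horizontal distance between ball_3 and cup_4 below 0.012 m and z of ball_3 in the frame of cup_4 between 0.006 and 0.03 m)) and ((horizontal distance between ball_0 and cup_5 below 0.012 m and z of ball_0 in the frame of cup_5 between 0.006 and 0.03 m) or (horizontal distance between ball_1 and cup_5 below 0.012 m and z of ball_1 in the frame of cup_5 between 0.006 and 0.03 m) or (horizontal distance between ball_2 and cup_5 below 0.012 m and z of ball_2 in the frame of cup_5 between 0.006 and 0.03 m) or (horizontal distance between ball_3 and cup_5 below 0.012 m and z of ball_3 in the frame of cup_5 between 0.006 and 0.03 m)) and ((x of ball_0 in the frame of dispenser between -0.029 and -0.011 m and y of ball_0 in the frame of dispenser between -0.009 and 0.009 m and z of ball_0 in the frame of dispenser above 0.04 m) or (x of ball_1 in the frame of dispenser between -0.029 and -0.011 m and y of ball_1 in the frame of dispenser between -0.009 and 0.009 m and z of ball_1 in the frame of dispenser above 0.04 m) or (x of ball_2 in the frame of dispenser between -0.029 and -0.011 m and y of ball_2 in the frame of dispenser between -0.009 and 0.009 m and z of ball_2 in the frame of dispenser above 0.04 m) or (x of ball_3 in the frame of dispenser between -0.029 and -0.011 m and y of ball_3 in the frame of dispenser between -0.009 and 0.009 m and z of ball_3 in the frame of dispenser above 0.04 m)) and horizontal distance between dispenser and dock below 0.008 m and z of dispenser in the frame of dock below 0.012 m and angle between dispenser's own z axis and vertical below 0.12 rad and linear speed of dispenser below 0.02 m/s); the robot touches nothing.
It fails at once if the fingers touch a ball (contact force between the fingers and ball_0 above 0.2 N or contact force between the fingers and ball_1 above 0.2 N or contact force between the fingers and ball_2 above 0.2 N or contact force between the fingers and ball_3 above 0.2 N or contact force between the fingers and ball_4 above 0.2 N or contact force between the fingers and ball_5 above 0.2 N or contact force between the fingers and ball_6 above 0.2 N).
It fails at once if the dispenser is pressed on a cup, the carrier or the dock with more than 40 N (contact force between dispenser and carrier above 40 N or contact force between dispenser and dock above 40 N or contact force between dispenser and cup_0 above 40 N or contact force between dispenser and cup_1 above 40 N or contact force between dispenser and cup_2 above 40 N or contact force between dispenser and cup_3 above 40 N or contact force between dispenser and cup_4 above 40 N or contact force between dispenser and cup_5 above 40 N).
It fails at once if the dropper bottle, Petri dish or matchbox is moved more than 15 mm (distance of any of dropper_0, dish_0, matchbox from where it was at the start of the episode above 0.015 m).
It also fails if it takes over 48 s, if anything falls off the work surface, if the arm or the gripper's body presses on something with over 40 N, if the wrist force passes 120 N, or if a joint passes its speed limit or range.

## Working session

There is one attempt and no reset: what is moved stays moved. The work goes in short steps, each a Python script; the robot and the scene stay as the last script left them, time stands still between calls to the robot, and variables do not carry over. Pictures are saved under pics/ and viewed, about 8 in all and at most 12, crops included, and the job is handed in when it is done.

```bash
ls; mkdir -p pics; cat > h.py <<'E'
import numpy as np, cv2, json
from rig import arm
def shot(cam,fn=None):
    s=arm.snapshot(cam)
    if fn: cv2.imwrite('pics/'+fn,s['color'][:,:,::-1])
    return s
def proj(s,X):
    c=np.asarray(s['R'])@np.asarray(X,float)+np.asarray(s['t']); p=np.asarray(s['camera_matrix'])@c
    return p[:2]/p[2]
def back(s,uv,z):
    R=np.asarray(s['R']);C=-R.T@np.asarray(s['t'])
    d=R.T@np.linalg.inv(s['camera_matrix'])@np.array([uv[0],uv[1],1.])
    return C+d*(z-C[2])/d[2]
E
python3 - <<'E'
from h import *
import pickle
for c in('side','top'):
    s=shot(c,c+'0.png'); pickle.dump(s,open(c+'0.pkl','wb'))
    R=np.asarray(s['R']); print(c,(-R.T@np.asarray(s['t'])).round(),np.asarray(s['camera_matrix']).round(1).tolist())
    for t in['carrier','cup_0','dock','dispenser','disp_grip','disp_mag','ball_4','dropper_0','dish_0','matchbox']:
        print(t,[(np.round(d['centre']).tolist(),round(d['confidence'],2),proj(s,d['centre']).round().tolist()) for d in arm.find_in(c,t)])
print(arm.sense())
E
```

```text
pics
side [ 244. 1015.  669.] [[482.4, 0.0, 312.2], [0.0, 482.4, 197.4], [0.0, 0.0, 1.0]]
carrier [([508.0, -133.0, 27.0], 0.69, [344.0, 209.0]), ([676.0, -175.0, 19.0], 0.27, [292.0, 196.0])]
cup_0 [([598.0, -292.0, 28.0], 0.59, [328.0, 181.0]), ([493.0, -229.0, 33.0], 0.51, [357.0, 193.0]), ([536.0, -184.0, 39.0], 0.49, [339.0, 196.0]), ([493.0, -200.0, 34.0], 0.48, [355.0, 197.0]), ([540.0, -152.0, 31.0], 0.48, [334.0, 203.0])]
dock [([522.0, 230.0, 8.0], 0.65, [296.0, 292.0])]
dispenser [([521.0, 216.0, 73.0], 0.93, [298.0, 264.0])]
disp_grip [([520.0, 221.0, 73.0], 0.9, [298.0, 265.0])]
disp_mag [([520.0, 217.0, 72.0], 0.69, [299.0, 264.0]), ([679.0, -178.0, 18.0], 0.67, [291.0, 196.0])]
ball_4 [([537.0, -185.0, 39.0], 0.4, [339.0, 195.0])]
dropper_0 [([620.0, 74.0, 42.0], 0.83, [279.0, 235.0])]
dish_0 [([675.0, -174.0, 20.0], 0.86, [292.0, 196.0])]
matchbox [([486.0, -0.0, 15.0], 0.63, [339.0, 238.0])]
top [433. -47. 941.] [[409.1, 0.0, 321.3], [0.0, 409.1, 202.5], [0.0, 0.0, 1.0]]
carrier [([519.0, -190.0, 27.0], 0.63, [397.0, 224.0])]
cup_0 [([497.0, -153.0, 18.0], 0.72, [380
[... 687 characters left out ...]
)]
{'clock': 1.1, 'qpos': array([-1.30060489e+00,  3.13160674e-01,  4.61066817e-02,  1.30358473e+00,
       -7.50598079e-06,  1.43118547e+00]), 'qvel': array([ 1.14859152e-04,  4.75033289e-05,  1.95910950e-04, -1.05613705e-03,
        9.27703746e-04, -1.01746217e-03]), 'joint_torque': array([ 6.20983665e-04, -4.80481124e+01,  2.98815662e+01,  4.57816386e-04,
       -1.46635980e-04, -6.85285812e-06]), 'ee_pos': array([ 229.08700993, -527.41940715,  404.74831257]), 'eef_rot': array([ 2.62687726e+00, -1.72291374e+00,  1.78323226e-04]), 'contact_force': array([ 0.08380409,  0.12897979, -0.73696501]), 'wrist_torque': array([-0.04764631, -0.00742786,  0.01244067]), 'grip_width': 85.33095622147096}
```

```bash
python3 - <<'E'
import cv2,numpy as np
t=cv2.imread('pics/top0.png');s=cv2.imread('pics/side0.png')
def c(i,x,y,w,h): return cv2.resize(i[y:y+h,x:x+w],(400,300),interpolation=cv2.INTER_CUBIC)
a=np.hstack([c(t,365,195,80,60),c(t,180,190,80,60)]);b=np.hstack([c(s,308,165,80,60),c(s,240,215,120,90)])
cv2.imwrite('pics/crops.png',np.vstack([a,b]))
E
```

```text
(no output)
```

View pics/top0.png

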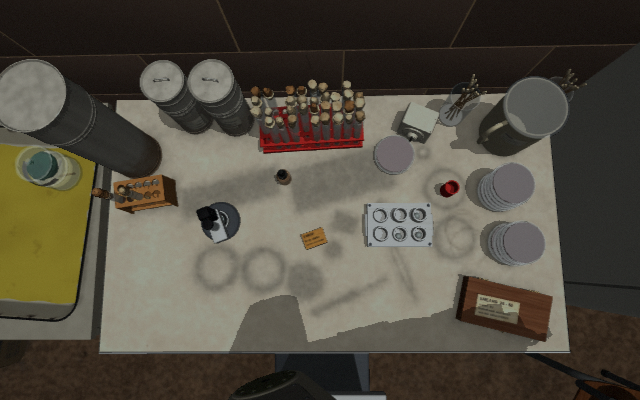

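View pics/crops.png

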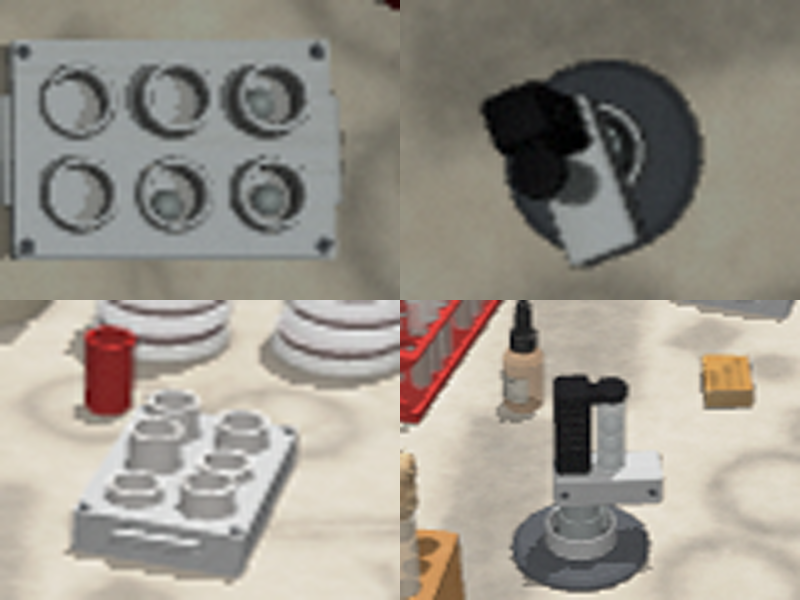

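Pictures (3 so far, counting the full top view). Top view: the carrier is at about (398,224), the red look-alike cup at (450,188), the dispenser in its dock at (218,221), the matchbox at (313,238), the dropper bottle at (283,177) and the dish at (394,154). In the carrier, balls show in the far-right, near-middle and near-right cups. The empty cups are far-left (380,215), far-middle (399,215) and near-left (380,233). They are white and standing in the carrier; the red cup stands outside it, so I ignore it.

```bash
python3 - <<'E'
from h import *
import pickle
from scipy.optimize import least_squares
T=pickle.load(open('top0.pkl','rb'));S=pickle.load(open('side0.pkl','rb'))
def centroid(img,u,v,r=3):
    g=cv2.cvtColor(img,cv2.COLOR_RGB2GRAY).astype(float);u0,v0=int(round(u)),int(round(v))
    p=g[v0-r:v0+r+1,u0-r:u0+r+1];w=np.clip(np.median(p)-8-p,0,None);yy,xx=np.mgrid[v0-r:v0+r+1,u0-r:u0+r+1]
    return np.array([(w*xx).sum(),(w*yy).sum()])/w.sum()
# crop px -> image px : (c+.5)/5-.5
sc=[centroid(T['color'],365+a/5-.4,195+b/5-.4,2) for a,b in[(24,48),(318,50),(324,246),(28,246)]]
P=np.array([back(T,s,26)[:2] for s in sc]); print('screws',np.round(sc,1).tolist(),P.round(1).tolist(),P.mean(0).round(1))
for i in range(4): print(np.linalg.norm(P[i]-P[(i+1)%4]).round(1), np.degrees(np.arctan2(*(P[(i+1)%4]-P[i])[::-1])).round(1))
# dock circle, z=8, r=46
def dock(s,c0,angs,z=8,R=46):
    g=cv2.GaussianBlur(cv2.cvtColor(s['color'],cv2.COLOR_RGB2GRAY),(0,0),.6).astype(np.float32); c=np.array(c0,float)
    for _ in range(3):
        rs=np.arange(36,58,.5); pts=[]
        for a in np.radians(angs):
            X=[proj(s,[c[0]+r*np.cos(a),c[1]+r*np.sin(a),z]) for r in rs]
            q=cv2.remap(g,np.float32([[x[0] for x in X]]),np.float32([[x[1] for x in X]]),cv2.INTER_LINEAR)[0]
            r=rs[np.argmax(np.gradient(q))]; pts.append(c+r*np.array([np.cos(a),np.sin(a)]))
        pts=np.array(pts); f=least_squares(lambda p:np.hypot(*(pts-p).T)-R,c,loss='soft_l1'); c=f.x
    return c,np.abs(f.fun).mean()
print('dock top',dock(T,[528,195],range(-140,60,8)))   # image right = -y
print('dock side',dock(S,[528,195],range(20,160,8)))
# housing edges: top z=58 right edge pts in crop2
for a,b in[(583,95),(637,240),(580,266)]: print(back(T,(180+(a-400)/5-.4,190+b/5-.4),58).round(1))
print('magcap',back(T,(180+(540-400)/5-.4,190+172/5-.4),118).round(1),'grip',back(T,(180+(535-400)/5-.4,190+118/5-.4),120).round(1))
print('ringdark',back(T,(180+(610-400)/5-.4,190+140/5-.4),22).round(1))
E
```

```text
screws [[368.7, 204.9], [427.9, 204.9], [429.4, 243.6], [369.8, 244.0]] [[562.4, -128.5], [561.1, -260.9], [474.5, -260.4], [474.5, -128.9]] [ 518.1 -194.7]
132.4 -90.6
86.6 179.7
131.5 90.0
87.9 0.3
dock top (array([530.63986246, 212.60489008]), np.float64(0.9510893703560436))
dock side (array([540.10772999, 201.67708176]), np.float64(4.798431690964573))
[552.7 208.3  58. ]
[489.  182.6  58. ]
[477.9 207.2  58. ]
magcap [513.1 207.6 118. ] grip [535.1 209.8 120. ]
ringdark [536.8 205.6  22. ]
```

```bash
cat > ov.py <<'E'
from h import *
def draw(s,dock,disp,yaw,car,cyaw,fn,boxes,k=5):
    out=[]
    for (x,y,w,h) in boxes:
        im=cv2.resize(s['color'][y:y+h,x:x+w,::-1],None,fx=400/w,fy=400/w,interpolation=cv2.INTER_CUBIC);f=400/w
        def L(P,col):
            q=np.array([(proj(s,p)-[x,y]+.5)*f-.5 for p in P]);cv2.polylines(im,[np.int32(q*16)],True,col,1,cv2.LINE_AA,4)
        a=np.radians(np.arange(0,360,6))
        circ=lambda c,r,z:[[c[0]+r*np.cos(t),c[1]+r*np.sin(t),z] for t in a]
        R=lambda yw:np.array([[np.cos(yw),-np.sin(yw)],[np.sin(yw),np.cos(yw)]])
        def rect(c,yw,x0,x1,hw,z): return [[*(np.array(c)+R(yw)@[u,v]),z] for u,v in[(x0,-hw),(x1,-hw),(x1,hw),(x0,hw)]]
        if dock is not None:
            L(circ(dock,46,8),(0,255,0));L(circ(dock,24,22),(0,255,255))
        if disp is not None:
            L(rect(disp[:2],yaw,-53,17,16,58+disp[2]),(255,0,0));L(rect(disp[:2],yaw,-8,16,13,120+disp[2]),(0,0,255));L(circ(np.array(disp[:2])+R(yaw)@[-20,0],11,118+disp[2]),(255,0,255));L(circ(disp[:2],17.5,disp[2]),(0,255,255))
        if car is not None:
            L(rect(car,cyaw,-49,49,71,26),(0,255,0))
            for i in(-21,21):
                for j in(-42,0,42): L(circ(np.array(car)+R(cyaw)@[i,j],16,40),(0,0,255))
        out.append(im)
    return out
E
python3 - <<'E'
from ov import *
import pickle
T=pickle.load(open('top0.pkl','rb'));S=pickle.load(open('side0.pkl','rb'))
A=([531.5,214],[531.5,214,8],np.radians(22),[518.1,-194.7],np.radians(-.2))
t=draw(T,*A,'',[(362,195,80,60),(180,190,80,60)]);s=draw(S,*A,'',[(308,165,80,60),(240,215,120,90)])
cv2.imwrite('pics/ov1.png',np.vstack([np.hstack(t),np.hstack(s)]))
E
```

```text
(no output)
```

View pics/ov1.png

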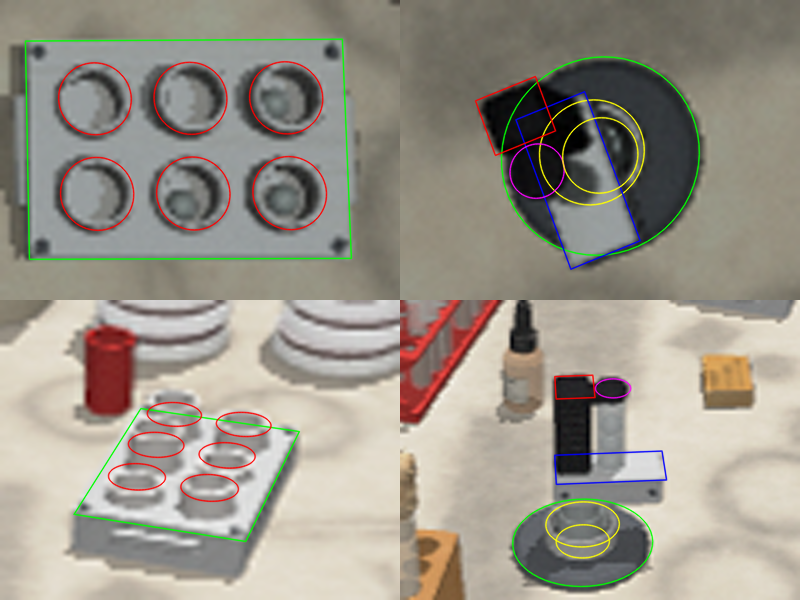

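Four pictures viewed so far. In the overlay, the dock, housing, handle and carrier outlines fall within about 2 mm of the image in both views. Now I grasp.

```bash
cat >> h.py <<'E'
from scipy.spatial.transform import Rotation as Ro
YAW=np.radians(22); D0=np.array([532.3,214.0]); CAR=np.array([518.1,-194.2])
G=4*np.array([np.cos(YAW),np.sin(YAW)])   # grip point in front of the origin
def ori(sgn): return (Ro.from_euler('z',YAW+sgn*np.pi/2)*Ro.from_euler('x',np.pi)).as_rotvec()
def tcp(xy,footz): return [xy[0]+G[0],xy[1]+G[1],footz+92+155]   # dispenser origin -> TCP
def st():
    s=arm.sense(); return round(s['clock'],2),s['ee_pos'].round(1).tolist(),s['contact_force'].round(1).tolist(),round(s['grip_width'],1)
E
python3 - <<'E'
from h import *
q=arm.sense()['qpos']
best=None
for sg in(1,-1):
    a=arm.solve_ik(tcp(D0,8),ori(sg)); b=arm.solve_ik(tcp(CAR,60),ori(sg)); print(sg,None if a is None else a.round(2),None if b is None else b.round(2))
    if a is not None and b is not None:
        m=max(abs(a[5]),abs(b[5])); 
        if best is None or m<best[0]: best=(m,sg)
sg=best[1]; open('sg','w').write(str(sg)); print('sg',sg)
o=ori(sg)
arm.move_to(tcp(D0,80),o); arm.gripper_to(60)
print(st())
arm.servo_line(tcp(D0,8),v=120,max_force=8); print(st())
arm.gripper_to(20,force=80); print(st())
arm.servo_line(tcp(D0,60),v=120); print(st())
import pickle
for c in('top','side'): pickle.dump(shot(c),open(c+'1.pkl','wb'))
from ov import *
B=(D0,[*D0,60],YAW,None,0)
t=draw(pickle.load(open('top1.pkl','rb')),*B,'',[(170,175,100,75)]);s=draw(pickle.load(open('side1.pkl','rb')),*B,'',[(220,170,160,120)])
cv2.imwrite('pics/ov2.png',np.hstack(t+s))
E
```

```text
1 [ 0.24  0.4  -0.2   0.96  0.   -0.14] [-0.5   0.32 -0.18  1.06  0.   -0.88]
-1 [ 0.24  0.4  -0.2   0.96  0.    3.  ] [-0.5   0.32 -0.18  1.06  0.    2.26]
sg 1
(4.32, [536.1, 215.3, 327.0], [-0.9, -0.9, 0.6], 60.0)
(5.07, [536.3, 215.6, 255.5], [0.0, -0.5, 1.0], 60.0)
(5.47, [536.4, 215.6, 255.7], [0.7, 1.4, 0.8], 25.2)
(6.05, [535.7, 215.4, 306.2], [-0.4, -0.3, -4.7], 25.0)
```

View pics/ov2.png

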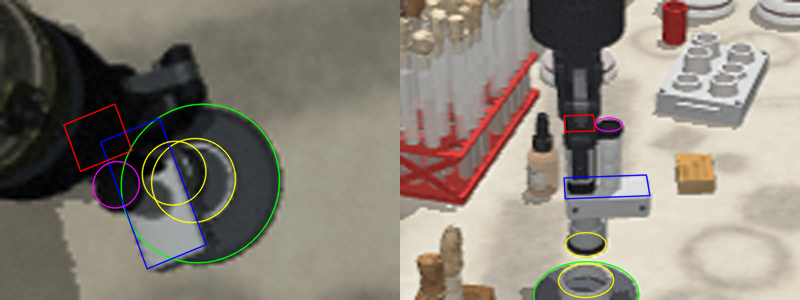

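Grasp held: width is 25 mm, force is -4.7 N (weight), and the overlay fits. Next I touch the rim of the first cup lightly and check from both cameras.

```bash
cat >> h.py <<'E'
def cup(i,j):
    a=np.radians(-.2); return CAR+np.array([[np.cos(a),-np.sin(a)],[np.sin(a),np.cos(a)]])@[i,j]
E
python3 - <<'E'
from h import *
import pickle
from ov import *
c=cup(21,42); o=ori(1)
arm.servo_line(tcp(D0,110),v=200)
arm.move_to(tcp(c,75),o); print(st())
r=arm.servo_line(tcp(c,28),v=35,max_force=3.5); e=st(); print(r,e,'foot',e[1][2]-247)
z=e[1][2]-247
B=(None,[*c,z],YAW,None,0)
t=draw(shot('top'),*B,'',[(350,175,100,75)]);s=draw(shot('side'),*B,'',[(300,150,100,75)])
cv2.imwrite('pics/ov3.png',np.hstack(t+s)); print(st()[0])
E
```

```text
(7.92, [543.1, -149.9, 321.8], [-0.5, -0.3, -4.0], 25.1)
True (8.98, [542.8, -150.8, 280.5], [1.0, -0.8, 2.6], 25.4) foot 33.5
9.08
```

View pics/ov3.png

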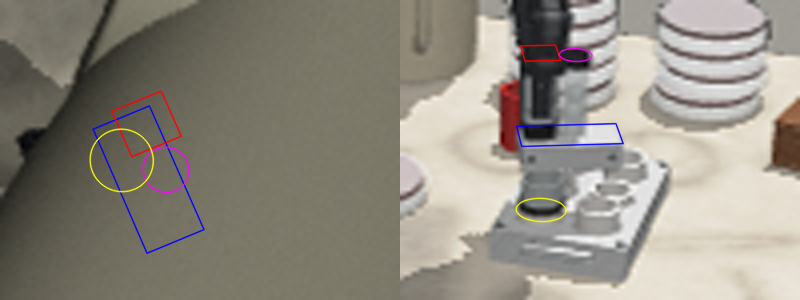

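The side view shows the foot seated on the cup's rim at about 34 mm, which is plausible for this short cup. I press now.

```bash
cat >> h.py <<'E'
def press(c):
    p=arm.sense()['ee_pos']; z0=p[2]
    r=arm.servo_line([p[0],p[1],z0-17],v=20,max_force=14); e=st(); print('press',r,e,'travel',round(z0-e[1][2],1))
    arm.hold(.4); print(st()[2])
    arm.servo_line(tcp(c,75),v=100); print(st())
E
python3 - <<'E'
from h import *
c=cup(21,42); press(c)
e=tcp(cup(21,42)+[-60,110],110); arm.servo_line(e,v=200)
s=shot('top','top2.png'); cv2.imwrite('pics/c2.png',cv2.resize(s['color'][195:255,362:442,::-1],(640,480),interpolation=cv2.INTER_CUBIC)); print(st())
E
```

```text
press True (9.74, [543.2, -150.9, 268.4], [-3.3, 1.7, 14.3], 25.0) travel 12.1
[-2.9, 0.6, 13.4]
(10.83, [542.4, -150.5, 320.6], [0.2, -0.2, -3.5], 25.3)
(11.68, [483.5, -41.4, 356.7], [-0.0, -0.3, -3.0], 25.1)
```

View pics/c2.png

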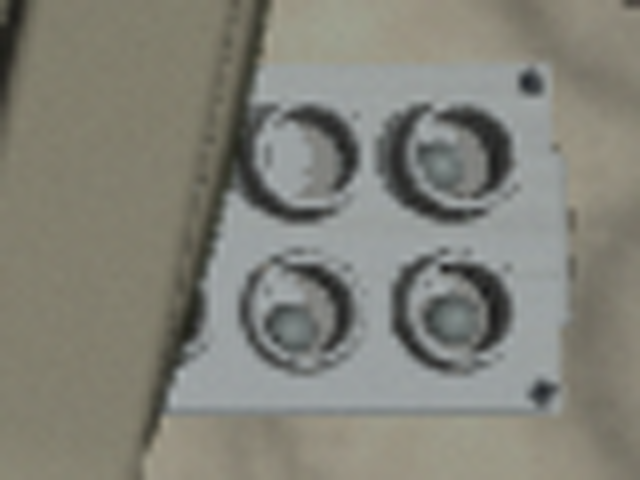

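The arm hides the cup just filled. The press itself travelled the full 12 mm and peaked at about 18 N on the rim. I do the other two now and check all six cups on the way back.

```bash
python3 - <<'E'
from h import *
for ij in((-21,42),(21,0)):
    c=cup(*ij); arm.servo_line(tcp(c,75),v=200); 
    r=arm.servo_line(tcp(c,28),v=40,max_force=3.5); e=st(); print(ij,r,e,'foot',round(e[1][2]-247,1))
    if not r or not 31<e[1][2]-247<50: print('BAD'); break
    press(c)
else:
    arm.servo_line(tcp(c,110),v=200); arm.move_to(tcp(D0,110),ori(1)); print(st())
    s=shot('top','top3.png'); t=shot('side')
    a=cv2.resize(s['color'][195:255,362:442,::-1],(400,300),interpolation=cv2.INTER_CUBIC)
    b=cv2.resize(t['color'][125:245,220:380,::-1],(400,300),interpolation=cv2.INTER_CUBIC)
    cv2.imwrite('pics/c3.png',np.hstack([a,b]))
E
```

```text
(-21, 42) True (13.23, [500.9, -150.6, 287.6], [1.7, -0.7, 2.3], 24.9) foot 40.6
press True (13.89, [501.2, -150.6, 276.2], [-3.7, 2.3, 16.0], 25.1) travel 11.4
[-3.5, 2.2, 13.1]
(14.91, [500.5, -150.4, 320.7], [-0.1, 0.7, -3.0], 25.2)
(21, 0) True (16.09, [542.8, -192.7, 293.7], [1.1, -1.2, 2.6], 25.3) foot 46.7
press True (16.76, [543.0, -192.7, 282.4], [-3.7, 2.1, 15.6], 25.1) travel 11.3
[-3.3, 0.7, 13.0]
(17.71, [542.3, -192.5, 320.6], [-0.4, -0.6, -3.7], 25.0)
(19.54, [536.4, 214.6, 356.8], [0.2, -0.2, -3.8], 25.0)
```

View pics/c3.png

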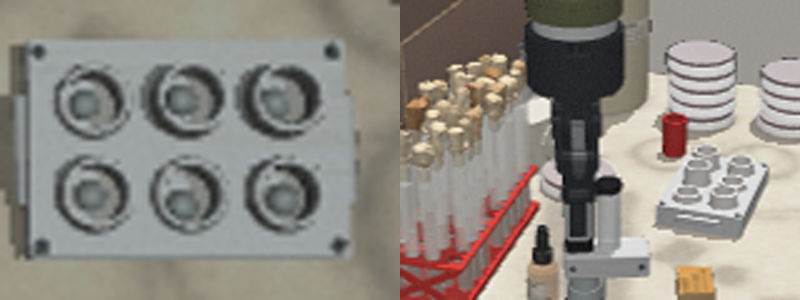

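Top crop: all six cups now hold a ball. I put the dispenser back in the dock.

```bash
python3 - <<'E'
from h import *
arm.servo_line(tcp(D0,40),v=120)
r=arm.servo_line(tcp(D0,6),v=35,max_force=2.5); e=st(); print(r,e,'foot',round(e[1][2]-247,1))
if 5<e[1][2]-247<11:
    arm.hold(.2); arm.gripper_to(60); print(st())
    arm.servo_line(tcp(D0,95),v=120)
    p=arm.sense()['ee_pos']; arm.move_to([420,-60,420],ori(1)); print(st())
from ov import *
B=(None,[*D0,8],YAW,None,0)
S,T=shot('side'),shot('top','top4.png')
cv2.imwrite('pics/c4.png',np.hstack(draw(T,*B,'',[(180,190,80,60)])+draw(S,*B,'',[(240,215,120,90)])))
for c in('side','top'):
  for t in('dropper_0','dish_0','matchbox','dispenser'): print(c,t,[(np.round(d['centre']).tolist(),round(d['confidence'],2)) for d in arm.find_in(c,t)][:2])
E
```

```text
True (21.22, [535.8, 215.4, 254.7], [0.9, 0.3, 2.7], 25.2) foot 7.7
(21.85, [534.8, 215.2, 253.5], [0.6, -0.0, -0.4], 59.9)
(23.91, [420.3, -59.7, 419.6], [0.1, -0.6, -0.1], 60.0)
side dropper_0 [([620.0, 73.0, 42.0], 0.6)]
side dish_0 [([677.0, -178.0, 18.0], 0.69)]
side matchbox [([488.0, 1.0, 12.0], 0.76)]
side dispenser [([518.0, 218.0, 76.0], 0.94)]
top dropper_0 [([624.0, 61.0, 48.0], 0.5), ([518.0, 201.0, 80.0], 0.35)]
top dish_0 [([680.0, -190.0, 19.0], 0.8)]
top matchbox []
top dispenser [([516.0, 203.0, 78.0], 0.58)]
```

View pics/c4.png

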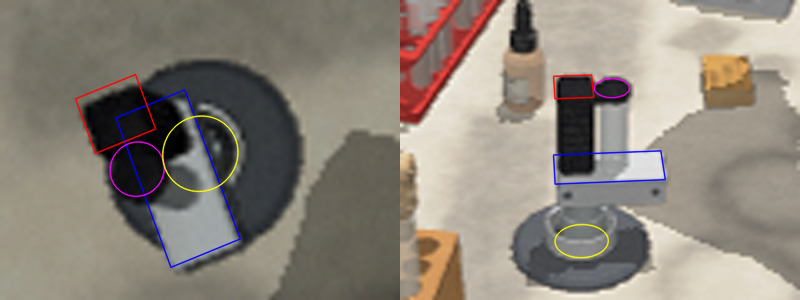

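```bash
python3 -c "
from h import *
print(st()); print(arm.sign_off())"
```

```text
(24.41, [420.1, -59.8, 419.9], [-0.2, 0.6, 1.0], 60.2)
the job is handed in; nothing more can be done
None
```

I put one ball into each of the three empty cups (far-left, far-middle and near-left in the top view), returned the dispenser to its dock, and handed the job in at about 24 s of the 48 s allowed.

- **Presses:** the foot met the three rims at about 34, 41 and 47 mm. Each press then travelled 11 to 12 mm and peaked at about 18 to 20 N, well under the 40 N limit.
- **Cups:** the top picture taken after the last press shows one ball in each of the six cups.
- **Dispenser:** the last pictures show it upright and seated in the dock's ring, within about 2 mm of where it started. The lowering contact came at 7.7 mm, against an expected 8 mm.
- **Bystanders:** the dropper bottle and Petri dish were found again within about 4 mm of where they started, and so was the matchbox from the side. The matchbox was not detected in the final top view.
- **Not checked:** the ball left in the dispenser is hidden in the shuttle. I infer it is there because four balls went in and three presses let out three.

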